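# Open the counterweighted sheet shear

### The arm

A 6-joint arm with a two-finger parallel gripper is mounted at the origin on the work surface. World frame = base frame: x ahead of the robot, y to its left, z up, the work surface at z = 0. Lengths are in m, angles in rad, forces in N, time in s.
With the tool pointing down it reaches from about 0.3 to 0.825 m from the base axis. Payload 5.4 kg.
Tool frame: the origin (TCP) lies at the very end of the fingers, on their centre line; the grasp point (between the pads) lies 19 mm behind it; x points along the fingers, y is the direction in which the jaws open and shut, and the axes are right-handed (so a half turn about x gives the same grasp; the last joint's range is limited). The gripper opens to 92 mm and grips with 3 to 60 N. Pads are 20 mm wide; open, the fingers measure 128 mm over their backs; the gripper's body (75 mm by 189 mm) begins 69 mm behind the grasp point.
Start: joints at [1.098, 0.158, 1.597, -0, 1.386, -0.21], TCP at [0.149, 0.555, 0.215] pointing down, gripper open.
Joint ranges: [-2.91, 2.91], [-0.94, 2.29], [0.18, 2.7], [-1.29, 4.43], [0.17, 2.64], [-3, 3]. Speed limits (rad/s): [2.57, 2.57, 3.14, 3.14, 3.14, 3.14].

### API

Orientations are given as a unit quaternion [x, y, z, w].
In Python, from rig import get_obs, camera, job_done gives the robot as it stands.
- The arm moves only by the tool jog_arm, never from a script. Its argument "moves" is a list of rows, each a list of 3 entries, a list of its own where there are three numbers: the shift along the tool's x, y, z in m, then the turn, a rotation vector about the tool's x, y, z in rad, then the finger opening in m, from 0 to 0.0919. A call has 1 to 10 rows; each row is the pose to reach, as a shift and turn from the pose commanded when the call began, along the tool's axes at that moment; what a row does not reach only later rows make up. A row lasts 1/8 s, in which the tool goes at most 62.5 mm and 10.7 degrees, less where a joint would pass 70% of its speed; a pose out of reach is approached as far as the arm can. A call with a gripper value outside its range is refused whole. The fingers move at their own pace and stop on an object; the grip force is fixed at half the most. Time passes only in rows, so rows that repeat a pose let the fingers close. It gives the time, the measured TCP pose, the force and the opening at its end, in the units of the state.
- get_obs(): the state, without advancing time (a new reading comes with each control period).
- camera(name): name is "scene" or "side" or "wrist"; returns a dict with "img" (400x640x3 uint8, red, green, blue), "vfov" (degrees; the focal length in pixels is half the picture's height over the tangent of half this angle, whatever the lens; pixels are square), "cx", "cy" (the principal point, pixels), "k1" (the pictures are not rectified: a ray, as slopes to the right and down, at radius r is drawn at 1 + k1 r^2 times it, then the intrinsics apply), "eye" and "rotation" of the camera in the world. Camera axes: x right, y down, z forward; pixel columns grow to the right and rows downward; lengths in m; the calibration is good to about 2 mm. A picture is of the moment at which its call begins. There is no depth.
- job_done(): hands the job in, once; it reports no verdict.
The state is a dict: "t": time; "joint_positions": joint angles; "qd": joint speeds; "joint_torque": joint torques, N m; "tool_pos": TCP position; "tcp_rot": TCP orientation; "force": force on the tool from outside, world axes, zero at the start; "torque": the same for the moment, N m; "width": opening from 0.0 (shut) to 1.0 (fully open).
Only numpy, scipy, OpenCV 4.12 (cv2) and the standard library are available. Lean on these libraries where they do the work, as an engineer would, in place of code of your own. Each camera call takes 0.05 s, during which the arm holds its last target.

### The job

The sheet shear is bolted shut: draw its brass barrel bolt fully back, then lift the blade arm by its cross grip over its balance point and keep hold of it until its counterweight sits on the rubber buffer, so that it stays open by itself when you let go. Don't heave against the bolt, don't let the arm swing or drop free, and don't force it onto the buffer. Leave the other things on the counter where they are.

Things in the scene. Friction and masses are not known exactly. Their poses are not given: they have to be found in the camera images.
- shear: Bench shear for trimming rubber sheets, fixed to the counter. Grey bed 290 mm (x) by 200 mm (y), its top 55 mm above the counter; origin: centre of its underside, at counter height. x runs from the grip end to the pivot end, y away from the blade arm, z up.
- bolt_knob (a point): Middle of the gripping part of the bolt's upright round brass knob, 12 mm thick: it goes 8 mm above this point and 12 mm below. The bolt is on a wooden block (78 mm above the counter) on the bed, beside the arm near its grip end. This point is 114 mm above the counter; two brass guides, tops 93 mm above it, are, shut, 27 mm towards the arm and 60 mm away from it (centres, 10 mm long).
- bolt (a joint): How far the bolt is drawn, in m: 0 fully shut (its rod lies across the top of the blade arm and locks it down), 0.034 fully back. The knob moves with it along the shear's +y. It slides stiffly, against about 3 N, and stays where it is left. It starts between 0 and 0.004.
- blade_arm: Grey steel bar 285 mm long, 12 mm wide, 30 mm high, with a blade below, a cranked tail and counterweight at the pivot, and a cross grip at its end. Origin: on the pivot axis in the bar's middle plane, 85 mm above the counter; -x runs along the bar to the grip end, y is the pivot axis; shut, its axes are the shear's. Opens about +y, grip end rising and going towards the pivot end.
- grip (a point): Middle of the black round cross grip, 26 mm thick, 106 mm long, standing out sideways at the arm's end (to -y), parallel to the pivot. Shut, 250 mm from the pivot along -x and 12 mm below it, 73 mm above the clear counter; 62 mm out from bar's mid-plane. Held by upright pads it turns and rolls about 10 mm down between them as the arm swings, so give way to the force. Move it under 0.25 m/s.
- stop_bracket: Steel bracket carrying the rubber buffer, a 32 mm round head on a screw; origin at counter height straight below the pivot; the buffer is 89 mm behind it (+x). The screw sets the buffer's top anywhere from 42 to 67 mm above the counter, so the arm comes to rest 62 to 80 degrees open; the setting is not measured: feel for it. Once on it, more than about 12 N at the grip is too much.
- scraper: Stainless steel scraper, 180 mm long, lying on the counter; leave alone. Origin under its middle.
- gauge: Brass dial thickness gauge, about 60 by 110 mm, lying flat; leave alone. Origin under its dial.
- ball_tube: Empty clear polycarbonate ball tube, 47 mm in diameter, 200 mm high, standing upright; leave alone. Origin under its middle.
- paddle_case: Grey hard-shell paddle case, 300 by 185 by 54 mm, lying flat; leave alone. Origin under its middle.
- counterweight: Round dark steel weight clamped to the arm's tail, 60 mm diameter, 68 mm long, axis along y; origin: its centre, 83 to 97 mm from the pivot, over it when shut. The arm is heavy towards shut (about 3 to 5 N at the grip) up to a balance point 20 to 50 degrees open, different every time; beyond, the weight pulls it open (about 1 to 6 N at the grip) until it meets the buffer.
Things that resemble listed ones, but are neither listed nor needed, are in the scene too. Of the things that look like the stop_bracket, take the one that is farthest to the robot's right at the start.

How it is judged:
On the way, in this order (a step that is already met when the one before it is completed fails the run):
1. the bolt is drawn fully back while the arm is still down (value of joint bolt above 0.03 m and angle between blade_arm's own x axis and vertical below 1.65 rad), for 0.2 s.
2. the arm has been lifted past its balance point (angle between blade_arm's own x axis and vertical above 2.5 rad), for 0.1 s.
3. the counterweight sits on the buffer while the arm is still held (contact force between blade_arm and stop_bracket above 1 N and contact force between the fingers and blade_arm above 0.5 N), for 0.2 s.
At the end, for the whole second after the job is handed in: The bolt is drawn at least 30 of its 34 mm, and the blade arm stands open (more than 58 degrees), at rest with its counterweight bearing on the buffer with at least 1 N, nothing holding it (angle between blade_arm's own x axis and vertical above 2.58 rad and contact force between blade_arm and stop_bracket above 1 N and angular speed of blade_arm below 0.05 rad/s and value of joint bolt above 0.03 m); the robot touches nothing.
It fails at once if the arm swings or drops free: turns faster than 1.2 rad/s (angular speed of blade_arm above 1.2 rad/s).
It fails at once if the arm is let go too soon: it turns at over 0.6 rad/s with no finger on it (angular speed of blade_arm above 0.6 rad/s and contact force between the fingers and blade_arm below 0.1 N).
It fails at once if the counterweight is forced or dropped onto the buffer: more than 60 N between them (contact force between blade_arm and stop_bracket above 60 N).
It fails at once if the arm is heaved against the bolt: more than 25 N between them (contact force between blade_arm and bolt above 25 N).
It fails at once if a bystander is moved more than 20 mm or the ball tube tipped (distance of any of scraper, gauge, ball_tube, paddle_case from where it was at the start of the episode above 0.02 m or angle between ball_tube's own z axis and vertical above 0.3 rad).
It also fails if it takes over 64 s, if anything falls off the work surface, if the arm or the gripper's body presses on something with over 40 N, if the wrist force passes 120 N, or if a joint passes its speed limit or range.

## Working session

There is one attempt and no reset: what is moved stays moved. The work goes in short steps, Python scripts to look and compute and a tool call to move; the robot and the scene stay as the last step left them, time stands still between calls to the robot, and variables do not carry over. Pictures are saved under pics/ and viewed, and the job is handed in when it is done.

Besides the shell and the picture viewer there is one more tool, called after "Emit:" as a command line: name --argument value ..., lists and objects as JSON in quotes. jog_arm: Moves the arm, as the interface text tells. Its arguments: {"type":"object","properties":{"moves":{"type":"array"}},"required":["moves"]}

```bash
ls; mkdir -p pics
python3 - <<'E'
from rig import get_obs,camera
import cv2
print(get_obs())
for n in ("scene","side","wrist"):
    c=camera(n); cv2.imwrite(f"pics/{n}0.png",c["img"][:,:,::-1]); print(n,{k:v for k,v in c.items() if k!="img"})
E
```

```text
pics
{'t': 0.0, 'joint_positions': array([ 1.09788547e+00,  1.59063197e-01,  1.59821911e+00,  1.13806946e-05,
        1.38623434e+00, -2.10098067e-01]), 'qd': array([-0.00030394, -0.00100924, -0.00060976,  0.00126771, -0.00138527,
        0.00013101]), 'joint_torque': array([ 6.39978825e-04, -3.85532749e+01, -3.22126579e+01,  7.03576324e-02,
        3.71484621e-02, -1.32365203e-04]), 'tool_pos': array([0.14910366, 0.55467374, 0.21361757]), 'tcp_rot': array([ 0.09201224,  0.70124165, -0.09329149,  0.70077857]), 'force': array([-0.7815197 ,  0.49916569,  0.82112499]), 'torque': array([0.00297806, 0.01948593, 0.02486292]), 'width': 0.9985173843342182}
scene {'vfov': 51.21364271896533, 'cx': 320.3137579873119, 'cy': 204.87320259860445, 'k1': -0.08078643680720235, 'eye': array([1.54674524, 0.50819232, 0.99129565]), 'rotation': array([ 0.49754247,  0.74842533, -0.36218201, -0.24725536])}
side {'vfov': 44.23488645267941, 'cx': 319.4170093343677, 'cy': 192.94607180469671, 'k1': -0.12150020172483524, 'eye': array([ 0.07290815, -1.16487683,  0.92070099]), 'rotation': array([ 0.85724173, -0.15614197,  0.08875912, -0.48257448])}
wrist {'vfov': 58.58847065798398, 'cx': 316.7304357906224, 'cy': 203.5794387719909, 'k1': -0.013137812353618546, 'eye': array([0.07785957, 0.57370287, 0.3834416 ]), 'rotation': array([0.78664082, 0.60299828, 0.07999362, 0.10578427])}
```

View pics/scene0.png

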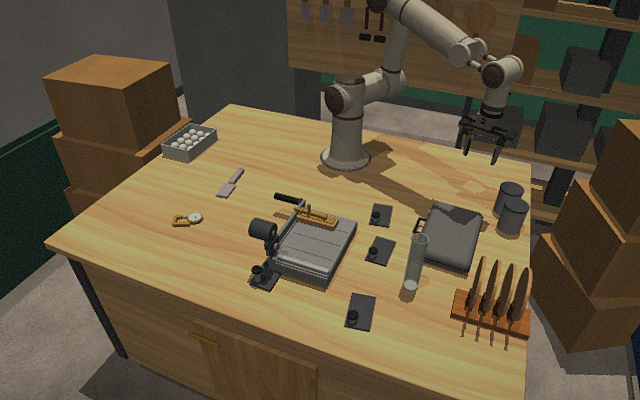

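View pics/side0.png

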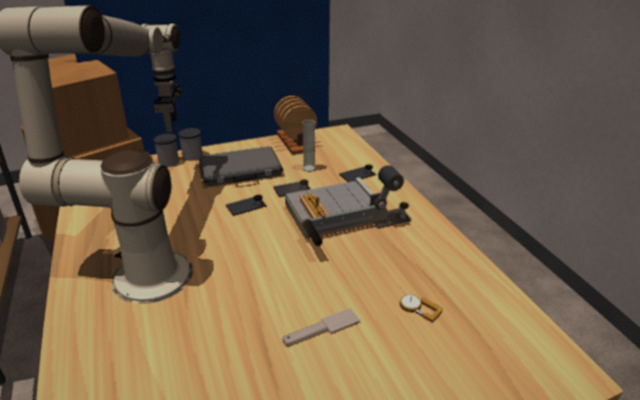

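View pics/wrist0.png

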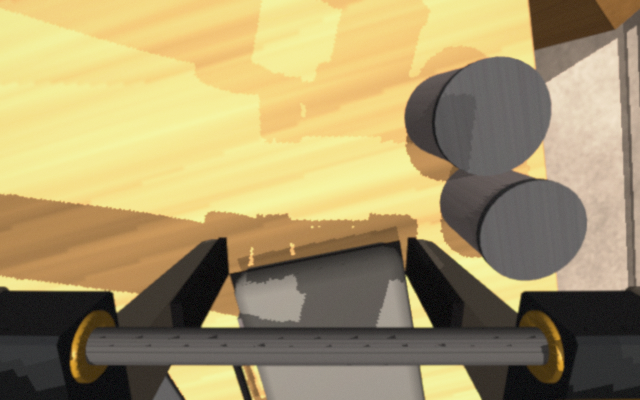

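Four bracket-like things show in the scene view: (264,275), (381,214), (379,250) and (360,312). The one at (264,275) is farthest to the robot's right (−y) and lies straight behind the arm's pivot. The next crop should confirm it.

```bash
cat > h.py <<'E'
import numpy as np,cv2
from scipy.spatial.transform import Rotation as R
from rig import get_obs,camera
def K(c):
    f=c["img"].shape[0]/2/np.tan(np.radians(c["vfov"])/2); return np.array([[f,0,c["cx"]],[0,f,c["cy"]],[0,0,1]])
def ray(c,u,v):
    p=cv2.undistortPoints(np.array([[[u,v]]],float),K(c),np.array([c["k1"],0,0,0,0.]))[0,0]
    # (k1 model is forward same as OpenCV)
    d=R.from_quat(c["rotation"]).apply([p[0],p[1],1]); return c["eye"],d/np.linalg.norm(d)
def plane(c,u,v,z):
    e,d=ray(c,u,v); return e+d*(z-e[2])/d[2]
def proj(c,P):
    q=R.from_quat(c["rotation"]).inv().apply(np.atleast_2d(P)-c["eye"])
    return cv2.projectPoints(q,np.zeros(3),np.zeros(3),K(c),np.array([c["k1"],0,0,0,0.]))[0][:,0]
def tri(c1,p1,c2,p2):
    e1,d1=ray(c1,*p1);e2,d2=ray(c2,*p2)
    s=np.linalg.lstsq(np.c_[d1,-d2],e2-e1,rcond=None)[0]
    a,b=e1+s[0]*d1,e2+s[1]*d2; return (a+b)/2,np.linalg.norm(a-b)
def crop(c,x0,y0,x1,y1,k,fn):
    i=cv2.resize(c["img"][y0:y1,x0:x1,::-1],None,fx=k,fy=k,interpolation=cv2.INTER_CUBIC); cv2.imwrite(fn,i)
E
python3 - <<'E'
from h import *
c=camera("scene"); crop(c,230,180,370,300,5,"pics/c1.png")
c=camera("side"); crop(c,270,150,430,260,5,"pics/c2.png")
E
```

```text
(no output)
```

View pics/c1.png

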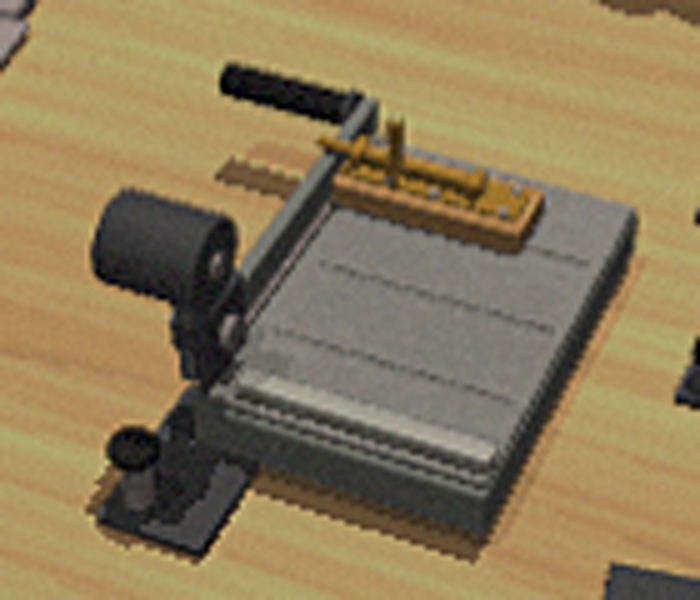

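View pics/c2.png

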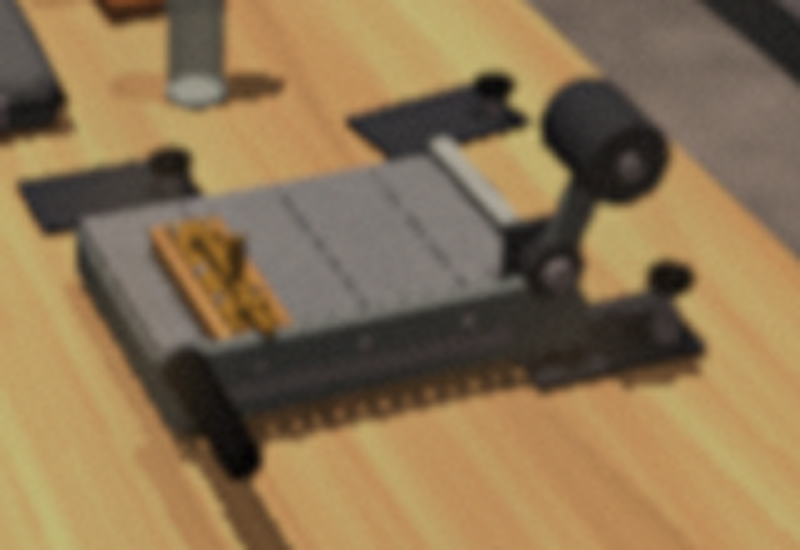

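Run:
```python
from h import *
np.set_printoptions(precision=4,suppress=True)
s=camera("scene"); d=camera("side")
S=lambda x,y:(230+x/5,180+y/5); D=lambda x,y:(270+x/5,150+y/5)
print("knobtop",tri(s,S(397,122),d,D(237,236)), plane(s,*S(397,122),.122),plane(d,*D(237,236),.122))
print("grip inner",tri(s,S(350,103),d,D(190,368)),"outer",tri(s,S(230,78),d,D(241,465)))
print("grip pl",plane(s,*S(350,103),.073),plane(s,*S(230,78),.073),plane(d,*D(190,368),.073),plane(d,*D(241,465),.073))
print("bed back L corner",plane(s,*S(637,212),.055),plane(d,*D(80,220),.055), "front right",plane(s,*S(487,492),.055), 'pivot end left side', plane(d,*D(435,145),.055))
print("cw",tri(s,S(165,243),d,D(605,140)))
print("cw pivot-side face",tri(s,S(217,265),d,D(560,130)))
print("buffer",tri(s,S(133,442),d,D(670,275)))
```

```text
knobtop (array([0.5257, 0.0527, 0.1189]), np.float64(0.003871079728003174)) [0.527  0.0549 0.122 ] [0.5247 0.0454 0.122 ]
grip inner (array([ 0.47  , -0.0107,  0.0754]), np.float64(0.0077443581754298016)) outer (array([ 0.4682, -0.1074,  0.0698]), np.float64(0.003853554184466616))
grip pl [ 0.4624 -0.0109  0.073 ] [ 0.4697 -0.1047  0.073 ] [ 0.4729 -0.0121  0.073 ] [ 0.4677 -0.1135  0.073 ]
bed back L corner [0.4758 0.2137 0.055 ] [0.4704 0.2035 0.055 ] front right [0.7561 0.2134 0.055 ] pivot end left side [0.7379 0.2129 0.055 ]
cw (array([ 0.7491, -0.0004,  0.1712]), np.float64(0.005235766143077338))
cw pivot-side face (array([0.7397, 0.0328, 0.1606]), np.float64(0.0031493770350998775))
buffer (array([ 0.8075, -0.0001,  0.0579]), np.float64(0.004142548829048834))
```

```bash
cat >> h.py <<'E'
np.set_printoptions(precision=4,suppress=True)
def delta(P,M,obs=None):
    """tool-frame shift & rotvec from present pose to world pos P, rotation M"""
    o=obs or get_obs(); r=R.from_quat(o["tcp_rot"])
    return r.inv().apply(np.array(P)-o["tool_pos"]),(r.inv()*M).as_rotvec()
def down(yaw): # tool x down, tool y at angle yaw in the world xy plane
    y=np.array([np.cos(yaw),np.sin(yaw),0]);x=np.array([0,0,-1.]);return R.from_matrix(np.c_[x,y,np.cross(x,y)])
E
python3 - <<'E'
from h import *
o=get_obs(); print(R.from_quat(o["tcp_rot"]).as_matrix())
for yaw in (np.pi/2,-np.pi/2): print(yaw,delta([.50,.05,.26],down(yaw)))
s=camera("scene");print("tube base",plane(s,411,288,0));
E
```

```text
[[-0.0002  0.2598  0.9657]
 [-0.0004  0.9657 -0.2598]
 [-1.     -0.0004 -0.0001]]
1.5707963267948966 (array([-0.0455, -0.3967,  0.4698]), array([-0.2628, -0.0001,  0.0004]))
-1.5707963267948966 (array([-0.0455, -0.3967,  0.4698]), array([2.8788, 0.0006, 0.0002]))
tube base [0.6462 0.4501 0.    ]
```

Emit:
jog_arm --moves '[[[-0.01,-0.03,0.03],[-0.02,0,0],0.04],[[-0.02,-0.075,0.08],[-0.05,0,0],0.04],[[-0.03,-0.12,0.13],[-0.08,0,0],0.04],[[-0.04,-0.16,0.18],[-0.11,0,0],0.04],[[-0.045,-0.2,0.23],[-0.14,0,0],0.04],[[-0.045,-0.24,0.28],[-0.17,0,0],0.04],[[-0.045,-0.28,0.33],[-0.2,0,0],0.04],[[-0.045,-0.32,0.38],[-0.23,0,0],0.04],[[-0.045,-0.36,0.43],[-0.25,0,0],0.04],[[-0.045,-0.397,0.47],[-0.263,0,0],0.04]]'

```text
t: 1.65
tool_pos: [0.494, 0.0587, 0.2598]
tcp_rot: [-0.0, 0.707, 0.0, 0.707]
force: [1.2, 1.2, -0.5]
width: 0.441
```

Run:
```python
from h import *
c=camera("wrist");o=get_obs();print(o["t"],o["tool_pos"],c["eye"],o["width"],o["force"])
cv2.imwrite("pics/w1.png",c["img"][:,:,::-1])
print(R.from_quat(c["rotation"]).as_matrix())
```

```text
1.7 [0.497  0.0525 0.2595] [0.4199 0.0581 0.4295] 0.43619962947376356 [-0.4119 -5.8772 -0.5264]
[[-0.0002  0.9645  0.2641]
 [ 1.      0.0001  0.0002]
 [ 0.0002  0.2641 -0.9645]]
```

View pics/w1.png

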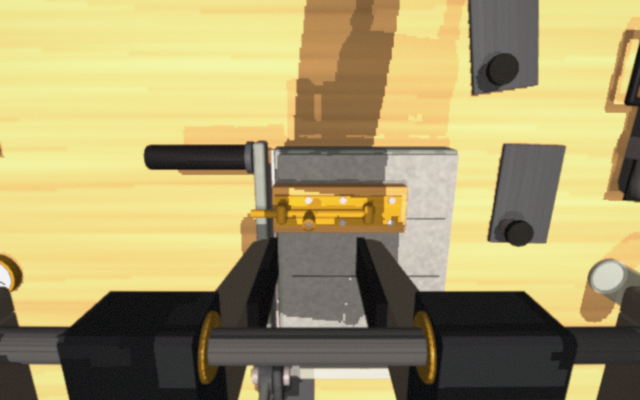

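Wrist view: the bolt lies along row ~213. The grip spans (146..247,157), the bed's near edge is level at row 150 (yaw ≈ 0), and the knob shows near (308,222). I'll enlarge it.

Run:
```python
from h import *
c=camera("wrist");crop(c,240,130,400,240,5,"pics/w2.png")
for n,p,z in (("grip out",(146,157),.073),("grip in",(246,157),.073),("bed L",(457,151),.055),("bed R",(276,150),.055)): print(n,plane(c,*p,z))
```

```text
grip out [ 0.4715 -0.1204  0.073 ]
grip in [ 0.4721 -0.0196  0.073 ]
bed L [0.4691 0.1979 0.055 ]
bed R [0.4674 0.0085 0.055 ]
```

View pics/w2.png

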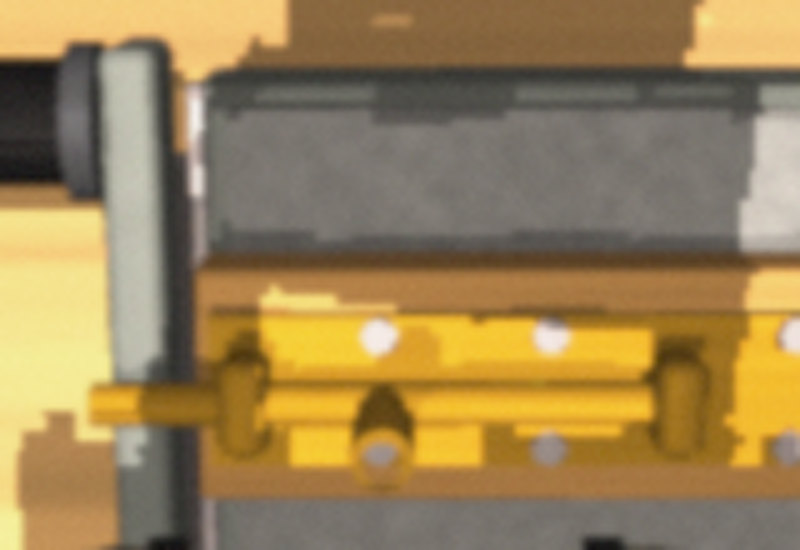

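Run:
```python
from h import *
c=camera("wrist");o=get_obs();print(o["t"],o["tool_pos"],c["eye"],o["force"])
for n,p,z in (("knob",(316.2,220.4),.122),("guide1",(288,208.5),.093),("guide2",(376,208.5),.093),("bar L",(262+10/5,150),.09),("bar R",(240+105/5,150),.09)): print(n,plane(c,*p,z))
print("scene knob",plane(camera("scene"),309.6,204.0,.122))
```

```text
1.8 [0.4938 0.0585 0.2593] [0.421  0.0561 0.429 ] [-1.467  -0.2929  0.5972]
knob [0.5207 0.0545 0.122 ]
guide1 [0.5177 0.0268 0.093 ]
guide2 [0.5182 0.1131 0.093 ]
bar L [0.4607 0.0053 0.09  ]
bar R [0.4607 0.0025 0.09  ]
scene knob [0.5247 0.0547 0.122 ]
```

Emit:
jog_arm --moves '[[[0.04,0,0.015],[0,0,0],0.04],[[0.08,0,0.022],[0,0,0],0.04],[[0.1,0,0.024],[0,0,0],0.04],[[0.1,0,0.024],[0,0,0],0.04],[[0.1,0,0.024],[0,0,0],0.04]]'

```text
t: 2.48
tool_pos: [0.5173, 0.0615, 0.161]
tcp_rot: [-0.001, 0.706, 0.001, 0.708]
force: [0.2, -0.2, 0.2]
width: 0.435
```

Run:
```python
from h import *
for i in range(3):
    c=camera("wrist");o=get_obs();print(o["t"],o["tool_pos"],c["eye"],o["width"],o["force"])
crop(c,200,100,440,280,3,"pics/w3.png")
```

```text
2.525 [0.5176 0.0613 0.1612] [0.443  0.0609 0.3305] 0.4330517876847287 [-0.0833  0.5134  0.5052]
2.575 [0.5177 0.0611 0.1613] [0.4432 0.0606 0.3307] 0.43350872417014047 [-0.3805  0.0633  1.0531]
2.625 [0.5177 0.0609 0.1611] [0.4433 0.0605 0.3308] 0.432277840956687 [-0.9188  0.1989 -0.5502]
```

View pics/w3.png

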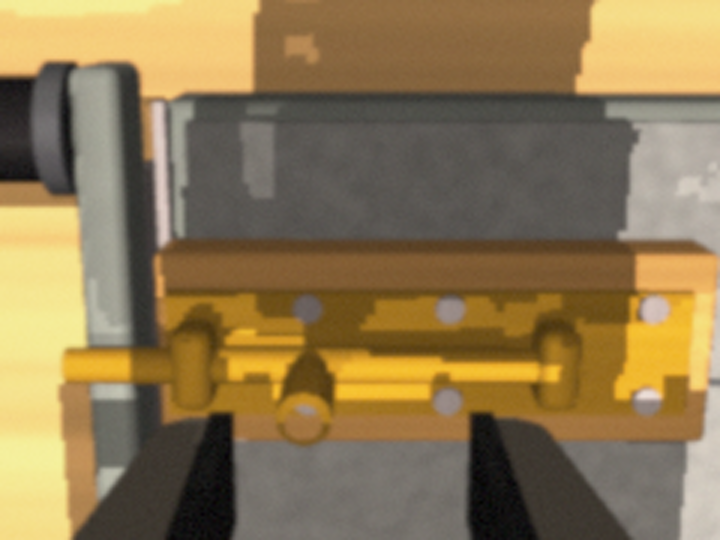

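Run:
```python
from h import *
c=camera("wrist");o=get_obs();print(o["tool_pos"])
print("knob",plane(c,200+304/3,100+418/3,.122),"guides",plane(c,200+193/3,100+360/3,.093),plane(c,200+558/3,100+360/3,.093))
print("tips now at",plane(c,200+352/3,100+420/3,.161), proj(c,o["tool_pos"]))
```

```text
[0.5176 0.0608 0.1609]
knob [0.524  0.0507 0.122 ] guides [0.5207 0.0236 0.093 ] [0.5207 0.1088 0.093 ]
tips now at [0.5092 0.0606 0.161 ] [[317.6087 255.1153]]
```

Emit:
jog_arm --moves '[[[0.02,-0.009,0.005],[0,0,0],0.04],[[0.045,-0.009,0.005],[0,0,0],0.04],[[0.06,-0.009,0.005],[0,0,0],0.04],[[0.063,-0.009,0.005],[0,0,0],0.04],[[0.063,-0.009,0.005],[0,0,0],0.04]]'

```text
t: 3.3
tool_pos: [0.5224, 0.0517, 0.0972]
tcp_rot: [-0.0, 0.707, 0.0, 0.707]
force: [-0.8, 0.3, -0.7]
width: 0.434
```

Run:
```python
from h import *
c=camera("wrist");o=get_obs();print(o["t"],o["tool_pos"],c["eye"],o["width"],o["force"])
crop(c,200,100,440,280,3,"pics/w4.png")
```

```text
3.35 [0.5227 0.0516 0.0975] [0.4483 0.0511 0.2669] 0.43712297354015434 [ 0.7138 -0.2307 -0.6815]
```

View pics/w4.png

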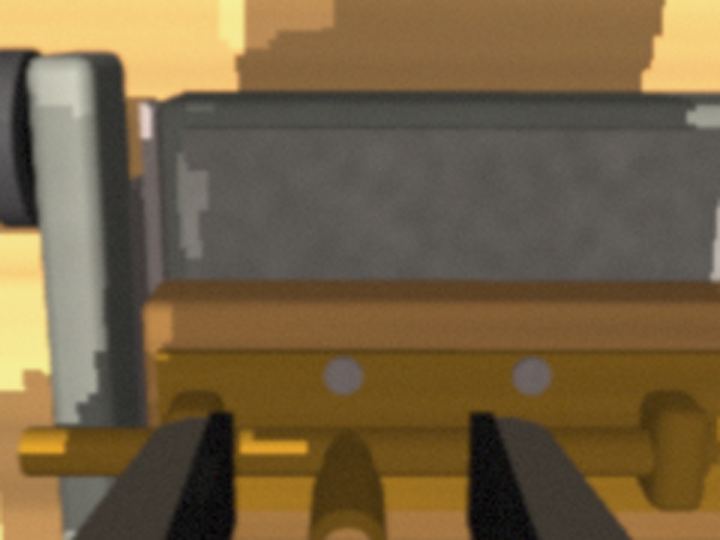

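The knob at crop (347,510) is centred between the fingertips (232 and 470). Now I close on it.

Emit:
jog_arm --moves '[[[0,0,0],[0,0,0],0.008],[[0,0,0],[0,0,0],0.008],[[0,0,0],[0,0,0],0.008],[[0,0,0],[0,0,0],0.008],[[0,0,0],[0,0,0],0.008]]'

```text
t: 3.98
tool_pos: [0.5221, 0.0515, 0.0968]
tcp_rot: [-0.0, 0.707, -0.0, 0.707]
force: [0.1, -0.9, 2.5]
width: 0.119
```

Emit:
jog_arm --moves '[[[0,0.005,0],[0,0,0],0.008],[[0,0.01,0],[0,0,0],0.008],[[0,0.015,0],[0,0,0],0.008],[[0,0.02,0],[0,0,0],0.008],[[0,0.025,0],[0,0,0],0.008],[[0,0.028,0],[0,0,0],0.008],[[0,0.028,0],[0,0,0],0.008]]'

```text
t: 4.85
tool_pos: [0.5221, 0.0803, 0.0968]
tcp_rot: [0.0, 0.707, 0.0, 0.707]
force: [-0.4, -1.0, 4.6]
width: 0.12
```

Emit:
jog_arm --moves '[[[0,0.003,0],[0,0,0],0.008],[[0,0.005,0],[0,0,0],0.008],[[0,0.007,0],[0,0,0],0.008],[[0,0.007,0],[0,0,0],0.008]]'

```text
t: 5.35
tool_pos: [0.5222, 0.0844, 0.0968]
tcp_rot: [-0.002, 0.707, -0.001, 0.707]
force: [-1.1, -11.4, 5.7]
width: 0.121
```

Run:
```python
from h import *
s=camera("scene");crop(s,230,180,370,300,5,"pics/s5.png");o=get_obs();print(o["tool_pos"],o["force"],o["width"])
c=camera("wrist");cv2.imwrite("pics/w5.png",c["img"][:,:,::-1])
```

```text
[0.5222 0.0844 0.0968] [ -1.2343 -10.7736   5.3827] 0.11754581358922209
```

View pics/w5.png

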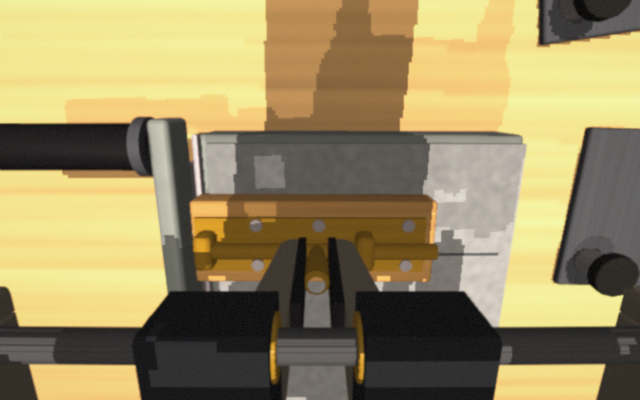

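Emit:
jog_arm --moves '[[[0,-0.002,0],[0,0,0],0.05],[[0,-0.002,0],[0,0,0],0.05],[[0,-0.002,0],[0,0,0],0.05],[[-0.03,-0.002,0],[0,0,0],0.05],[[-0.08,-0.03,-0.03],[0,0,0],0.05],[[-0.13,-0.07,-0.05],[-0.15,0,0],0.09],[[-0.15,-0.11,-0.05],[-0.33,0,0],0.09],[[-0.15,-0.145,-0.05],[-0.5,0,0],0.09],[[-0.15,-0.145,-0.05],[-0.68,0,0],0.09],[[-0.15,-0.145,-0.05],[-0.8,0,0],0.09]]'

```text
t: 6.7
tool_pos: [0.4718, -0.0585, 0.2463]
tcp_rot: [-0.276, 0.651, 0.277, 0.651]
force: [-0.4, -0.5, -0.2]
width: 0.979
```

Run:
```python
from h import *
for i in range(2):
    c=camera("wrist");o=get_obs();print(o["t"],o["tool_pos"],o["joint_positions"],o["width"])
cv2.imwrite("pics/w6.png",c["img"][:,:,::-1])
print(R.from_quat(o["tcp_rot"]).as_matrix())
for yaw in (0,np.pi): print(delta([.47,-.06,.2],down(yaw)))
```

```text
6.75 [ 0.4719 -0.0582  0.2463] [-0.3781 -0.127   1.8231  0.0005  1.446  -2.7563] 0.984064213835793
6.8 [ 0.4719 -0.0581  0.2464] [-0.3778 -0.1271  1.8231  0.0005  1.4461 -2.749 ] 0.9756091123795031
[[-0.0002 -0.7176  0.6964]
 [ 0.0006  0.6964  0.7176]
 [-1.      0.0006  0.0003]]
(array([ 0.0464, -0.    , -0.0027]), array([ 2.3712, -0.0006, -0.0006]))
(array([ 0.0464, -0.    , -0.0027]), array([-0.7704,  0.0005, -0.0005]))
```

View pics/w6.png

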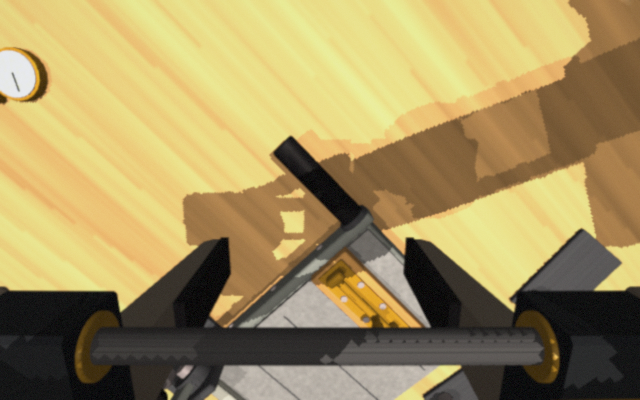

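Emit:
jog_arm --moves '[[[0,0,0],[0.18,0,0],0.0919],[[0,0,0],[0.36,0,0],0.0919],[[0,0,0],[0.54,0,0],0.0919],[[0,0,0],[0.72,0,0],0.0919],[[0,0,0],[0.9,0,0],0.0919],[[0,0,0],[1.08,0,0],0.0919],[[0,0,0],[1.26,0,0],0.0919],[[0,0,0],[1.44,0,0],0.0919],[[0,0,0],[1.62,0,0],0.0919],[[0,0,0],[1.8,0,0],0.0919]]'

```text
t: 8.05
tool_pos: [0.4719, -0.0579, 0.2464]
tcp_rot: [0.342, 0.619, -0.341, 0.619]
force: [-0.0, -0.7, -1.0]
width: 1.002
```

Run:
```python
from h import *
c=camera("wrist");o=get_obs();print(o["t"],o["tool_pos"],o["joint_positions"],o["width"])
print(delta([.47,-.06,.2],down(0)))
```

```text
8.1 [ 0.472  -0.0579  0.2464] [-0.3772 -0.127   1.8229  0.0004  1.4461 -0.935 ] 0.9993705920684239
(array([ 0.0464, -0.0028,  0.0008]), array([ 0.5577, -0.0005,  0.0001]))
```

Emit:
jog_arm --moves '[[[0.01,0,0],[0.18,0,0],0.0919],[[0.03,0,0],[0.36,0,0],0.0919],[[0.046,0,0],[0.52,0,0],0.0919],[[0.046,0,0],[0.557,0,0],0.0919],[[0.046,0,0],[0.557,0,0],0.0919]]'

```text
t: 8.72
tool_pos: [0.4723, -0.0583, 0.2012]
tcp_rot: [0.496, 0.504, -0.496, 0.504]
force: [-1.5, 0.2, 0.2]
width: 1.001
```

Run:
```python
from h import *
for i in range(2): c=camera("wrist");o=get_obs();print(o["t"],o["tool_pos"],o["joint_positions"],o["width"])
print(delta([.47,-.06,.2],down(0)))
cv2.imwrite("pics/w7.png",c["img"][:,:,::-1]); crop(camera("scene"),230,160,370,280,5,"pics/s7.png")
```

```text
8.775 [ 0.4725 -0.0584  0.2015] [-0.3777 -0.0943  1.8822  0.0001  1.3523 -0.394 ] 1.0007495706483198
8.825 [ 0.4725 -0.0585  0.2015] [-0.3777 -0.0944  1.8822  0.      1.3522 -0.3937] 0.9998988961349893
(array([ 0.0015, -0.0026,  0.0015]), array([ 0.0159,  0.0006, -0.0015]))
```

View pics/w7.png

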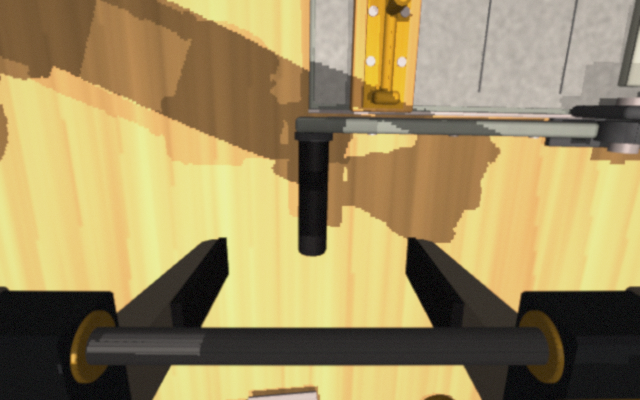

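View pics/s7.png

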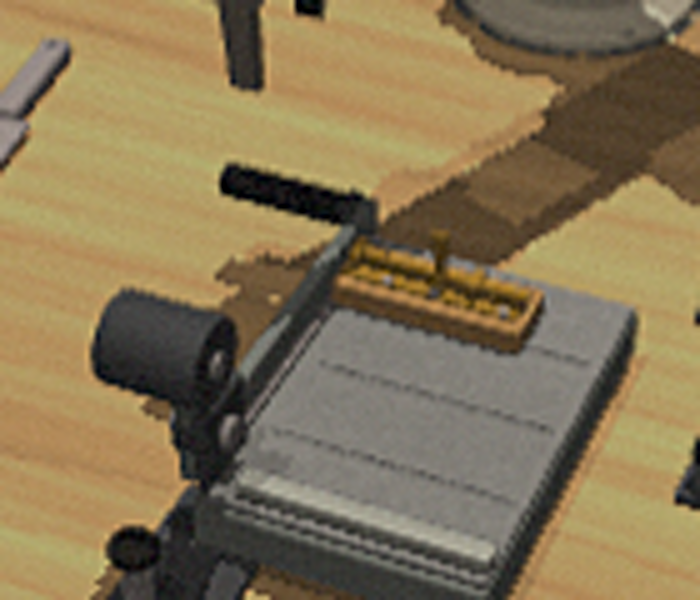

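Run:
```python
from h import *
c=camera("wrist");o=get_obs();im=c["img"].astype(int)
m=(im.max(2)<60)
for v in (160,180,200,220,240):
    u=np.where(m[v,280:350])[0]+280; print(v,u.min(),u.max(),plane(c,(u.min()+u.max())/2,v,.073))
print("outer end",plane(c,313,250,.073),"bar",plane(c,345,126,.085),plane(c,560,128,.085), "tip proj",proj(c,o["tool_pos"]))
```

```text
160 299 327 [ 0.4692 -0.0286  0.073 ]
180 299 326 [ 0.469  -0.0457  0.073 ]
200 300 326 [ 0.4696 -0.0633  0.073 ]
220 299 325 [ 0.4689 -0.0814  0.073 ]
240 299 325 [ 0.4692 -0.1002  0.073 ]
outer end [ 0.4702 -0.1098  0.073 ] bar [0.4941 0.0004 0.085 ] [0.6646 0.0018 0.085 ] tip proj [[316.3974 254.5876]]
```

Emit:
jog_arm --moves '[[[0.04,-0.0035,0.002],[0.016,0,0],0.0919],[[0.09,-0.0035,0.002],[0.016,0,0],0.0919],[[0.13,-0.0035,0.002],[0.016,0,0],0.0919],[[0.15,-0.0035,0.002],[0.016,0,0],0.08],[[0.152,-0.0035,0.002],[0.016,0,0],0.06],[[0.152,-0.0035,0.002],[0.016,0,0],0.05],[[0.152,-0.0035,0.002],[0.016,0,0],0.04]]'

```text
t: 9.8
tool_pos: [0.4697, -0.0609, 0.05]
tcp_rot: [0.501, 0.499, -0.5, 0.5]
force: [-0.8, 0.1, 0.4]
width: 0.589
```

Run:
```python
from h import *
c=camera("wrist");o=get_obs();print(o["t"],o["tool_pos"],o["force"],o["width"])
cv2.imwrite("pics/w8.png",c["img"][:,:,::-1])
```

```text
9.85 [ 0.4695 -0.0608  0.0499] [-0.7135 -0.0871  1.0757] 0.5396911652610654
```

View pics/w8.png

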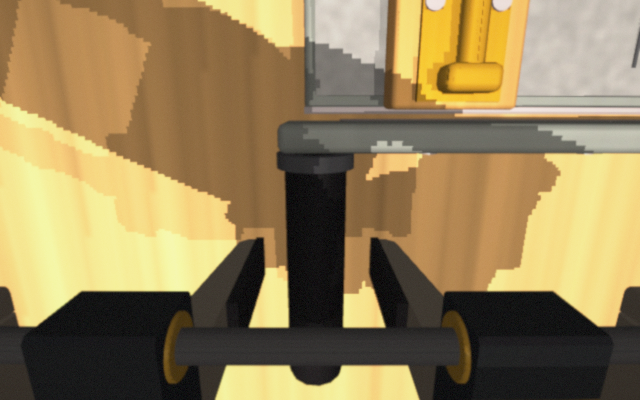

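The grip (columns 287–345) sits centred between the fingers at columns 262 and 372. I close now.

Emit:
jog_arm --moves '[[[0,0,0],[0,0,0],0.02],[[0,0,0],[0,0,0],0.02],[[0,0,0],[0,0,0],0.02],[[0,0,0],[0,0,0],0.02],[[0,0,0],[0,0,0],0.02],[[0,0,0],[0,0,0],0.02]]'

```text
t: 10.6
tool_pos: [0.469, -0.0605, 0.0488]
tcp_rot: [0.501, 0.499, -0.5, 0.5]
force: [3.0, 0.6, 0.3]
width: 0.273
```

```bash
cat > arc.py <<'E'
from h import *
import sys
# grip centre path: pivot(.719,.085), arm vec (-.25,-.012); TCP = grip - offset; tool y=+X, tool x=-Z
piv=np.array([.719,.085])
def g(th):
    a=np.radians(th); v=np.array([-.25,-.012]); return piv+[v[0]*np.cos(a)+v[1]*np.sin(a), -v[0]*np.sin(a)+v[1]*np.cos(a)]
def rows(t0,t1,n):
    for t in np.linspace(t0,t1,n+1)[1:]:
        d=g(t)-g(t0); print(round(t,1),"x %.4f y %.4f"%(-d[1],d[0]), "abs",g(t))
if __name__=="__main__": rows(*map(float,sys.argv[1:3]),int(sys.argv[3]))
E
python3 - <<'E'
from h import *
o=get_obs();print(o["t"],o["tool_pos"],o["force"],o["width"],o["joint_positions"])
E
python3 arc.py 0 14 8
```

```text
10.6 [ 0.469  -0.0605  0.0488] [2.9536 0.608  0.2751] 0.2733643951795107 [-0.3848  0.1004  2.0177  0.0003  1.0225 -0.3828]
1.8 x -0.0076 y -0.0002 abs [0.4688 0.0806]
3.5 x -0.0153 y -0.0003 abs [0.4687 0.0883]
5.2 x -0.0229 y -0.0000 abs [0.469  0.0959]
7.0 x -0.0306 y 0.0004 abs [0.4694 0.1036]
8.8 x -0.0382 y 0.0011 abs [0.4701 0.1112]
10.5 x -0.0458 y 0.0020 abs [0.471  0.1188]
12.2 x -0.0533 y 0.0031 abs [0.4721 0.1263]
14.0 x -0.0608 y 0.0045 abs [0.4735 0.1338]
```

Emit:
jog_arm --moves '[[[-0.003,0,0],[0,0,0],0.02],[[-0.008,0,0],[0,0,0],0.02],[[-0.015,0,0],[0,0,0],0.02],[[-0.023,0,0],[0,0,0],0.02],[[-0.03,0,0],[0,0,0],0.02]]'

```text
t: 11.22
tool_pos: [0.4693, -0.0605, 0.0786]
tcp_rot: [0.501, 0.499, -0.5, 0.5]
force: [9.7, -0.8, -5.3]
width: 0.273
```

```bash
python3 - <<'E'
from h import *
s=camera("side");o=get_obs();print(o["t"],o["tool_pos"],o["force"],o["width"])
crop(s,270,130,430,250,5,"pics/d9.png")
E
python3 arc.py 7 21 8
```

```text
11.275 [ 0.4693 -0.0605  0.0794] [ 5.3201  0.6345 -3.8341] 0.27255593707870396
8.8 x -0.0076 y 0.0007 abs [0.4701 0.1112]
10.5 x -0.0152 y 0.0016 abs [0.471  0.1188]
12.2 x -0.0228 y 0.0027 abs [0.4721 0.1263]
14.0 x -0.0303 y 0.0041 abs [0.4735 0.1338]
15.8 x -0.0378 y 0.0057 abs [0.4751 0.1413]
17.5 x -0.0452 y 0.0076 abs [0.477  0.1487]
19.2 x -0.0525 y 0.0096 abs [0.479  0.1561]
21.0 x -0.0598 y 0.0119 abs [0.4813 0.1634]
```

View pics/d9.png

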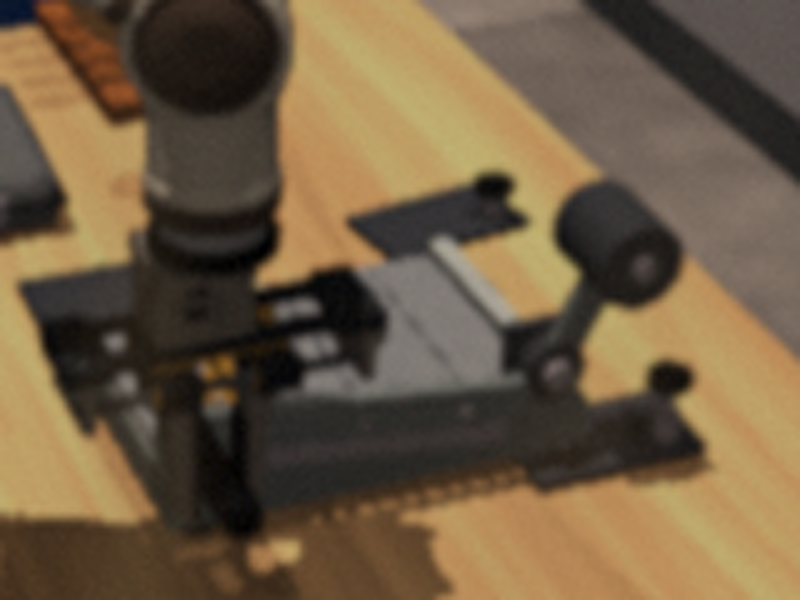

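The counterweight has swung back with the lift, and the force is about −4 N in z as expected. I continue along the arc, giving 1 mm more in +x.

Emit:
jog_arm --moves '[[[-0.0076,0.0015,0],[0,0,0],0.02],[[-0.0152,0.0027,0],[0,0,0],0.02],[[-0.0228,0.004,0],[0,0,0],0.02],[[-0.0303,0.0055,0],[0,0,0],0.02],[[-0.0378,0.007,0],[0,0,0],0.02],[[-0.0452,0.009,0],[0,0,0],0.02],[[-0.0525,0.011,0],[0,0,0],0.02],[[-0.0598,0.0133,0],[0,0,0],0.02]]'

```text
t: 12.28
tool_pos: [0.4798, -0.0605, 0.1381]
tcp_rot: [-0.499, -0.501, 0.502, -0.498]
force: [-6.4, -4.5, -2.8]
width: 0.27
```

```bash
python3 - <<'E'
from h import *
o=get_obs();print(o["t"],o["tool_pos"],o["force"],o["width"])
E
python3 arc.py 21 35 8
```

```text
12.275 [ 0.4798 -0.0605  0.1381] [-6.4496 -4.5047 -2.8129] 0.2699093306493938
22.8 x -0.0072 y 0.0025 abs [0.4838 0.1706]
24.5 x -0.0144 y 0.0052 abs [0.4865 0.1778]
26.2 x -0.0214 y 0.0082 abs [0.4895 0.1848]
28.0 x -0.0284 y 0.0113 abs [0.4926 0.1918]
29.8 x -0.0352 y 0.0147 abs [0.496  0.1986]
31.5 x -0.0420 y 0.0183 abs [0.4996 0.2054]
33.2 x -0.0486 y 0.0220 abs [0.5033 0.212 ]
35.0 x -0.0552 y 0.0260 abs [0.5073 0.2186]
```

Emit:
jog_arm --moves '[[[-0.0072,0.001,0],[0,0,0],0.02],[[-0.0144,0.0035,0],[0,0,0],0.02],[[-0.0214,0.0065,0],[0,0,0],0.02],[[-0.0284,0.0096,0],[0,0,0],0.02],[[-0.0352,0.013,0],[0,0,0],0.02],[[-0.042,0.0166,0],[0,0,0],0.02],[[-0.0486,0.0203,0],[0,0,0],0.02],[[-0.0552,0.0243,0],[0,0,0],0.02]]'

```text
t: 13.28
tool_pos: [0.5032, -0.0605, 0.1941]
tcp_rot: [-0.498, -0.502, 0.502, -0.498]
force: [-15.0, -2.4, 5.8]
width: 0.271
```

```bash
python3 - <<'E'
from h import *
s=camera("side");o=get_obs();print(o["t"],o["tool_pos"],o["force"],o["width"])
crop(s,270,100,430,220,5,"pics/d10.png")
E
python3 arc.py 34 48 8
```

```text
13.325 [ 0.5039 -0.0605  0.1952] [-15.4847  -2.111    7.7923] 0.27592567584863165
35.8 x -0.0065 y 0.0041 abs [0.5091 0.2213]
37.5 x -0.0128 y 0.0083 abs [0.5134 0.2277]
39.2 x -0.0190 y 0.0128 abs [0.5178 0.2339]
41.0 x -0.0251 y 0.0174 abs [0.5224 0.24  ]
42.8 x -0.0310 y 0.0222 abs [0.5273 0.2459]
44.5 x -0.0368 y 0.0272 abs [0.5323 0.2517]
46.2 x -0.0424 y 0.0324 abs [0.5375 0.2573]
48.0 x -0.0479 y 0.0378 abs [0.5428 0.2628]
```

View pics/d10.png

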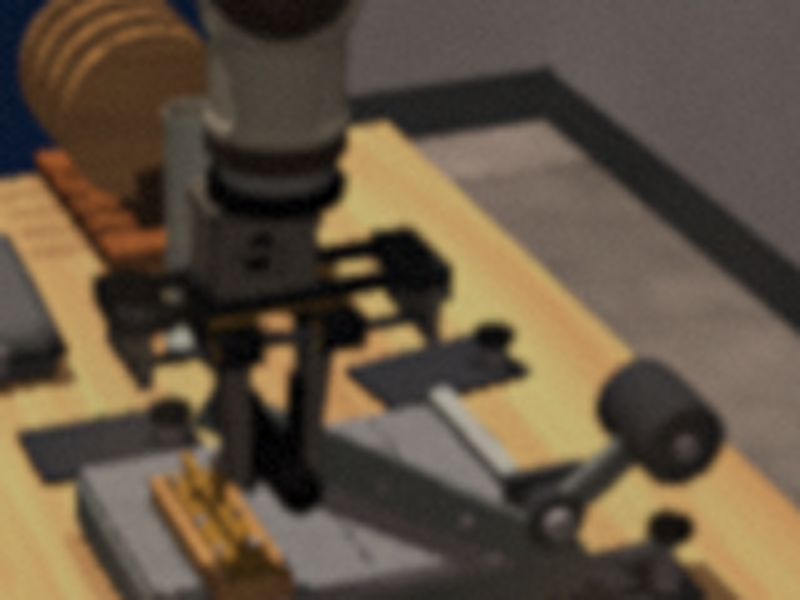

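Emit:
jog_arm --moves '[[[-0.008,0.0015,0],[0,0,0],0.02],[[-0.0147,0.0056,0],[0,0,0],0.02],[[-0.0212,0.01,0],[0,0,0],0.02],[[-0.0275,0.0147,0],[0,0,0],0.02],[[-0.0337,0.0195,0],[0,0,0],0.02],[[-0.0397,0.0245,0],[0,0,0],0.02],[[-0.0456,0.0297,0],[0,0,0],0.02],[[-0.0513,0.0351,0],[0,0,0],0.02]]'

```text
t: 14.32
tool_pos: [0.5409, -0.0606, 0.2462]
tcp_rot: [-0.5, -0.5, 0.501, -0.499]
force: [-7.7, -1.7, 4.8]
width: 0.272
```

```bash
python3 - <<'E'
from h import *
o=get_obs();print(o["t"],o["tool_pos"],o["force"],o["width"])
E
python3 arc.py 47.5 58 6
```

```text
14.325 [ 0.5409 -0.0606  0.2462] [-7.7175 -1.6567  4.8193] 0.2722700626039118
49.2 x -0.0053 y 0.0055 abs [0.5467 0.2666]
51.0 x -0.0105 y 0.0111 abs [0.5523 0.2717]
52.8 x -0.0155 y 0.0169 abs [0.5581 0.2767]
54.5 x -0.0203 y 0.0228 abs [0.5641 0.2816]
56.2 x -0.0250 y 0.0289 abs [0.5701 0.2862]
58.0 x -0.0294 y 0.0351 abs [0.5763 0.2907]
```

Emit:
jog_arm --moves '[[[-0.0065,0.0043,0],[0,0,0],0.02],[[-0.012,0.0098,0],[0,0,0],0.02],[[-0.0172,0.0156,0],[0,0,0],0.02],[[-0.0223,0.0215,0],[0,0,0],0.02],[[-0.0272,0.0276,0],[0,0,0],0.02],[[-0.0318,0.0338,0],[0,0,0],0.02]]'

```text
t: 15.08
tool_pos: [0.5755, -0.0606, 0.2774]
tcp_rot: [0.501, 0.499, -0.5, 0.5]
force: [-4.1, -0.7, 3.2]
width: 0.274
```

```bash
python3 - <<'E'
from h import *
s=camera("side");o=get_obs();print(o["t"],o["tool_pos"],o["force"],o["width"])
crop(s,270,80,430,200,5,"pics/d11.png")
E
python3 arc.py 57.5 80 18
```

```text
15.125 [ 0.5766 -0.0606  0.2781] [-1.2854 -0.608   3.8033] 0.2739656800217171
58.8 x -0.0031 y 0.0045 abs [0.579  0.2925]
60.0 x -0.0061 y 0.0091 abs [0.5836 0.2955]
61.2 x -0.0090 y 0.0137 abs [0.5882 0.2984]
62.5 x -0.0118 y 0.0184 abs [0.5929 0.3012]
63.8 x -0.0145 y 0.0231 abs [0.5977 0.3039]
65.0 x -0.0171 y 0.0279 abs [0.6025 0.3065]
66.2 x -0.0196 y 0.0328 abs [0.6073 0.309 ]
67.5 x -0.0220 y 0.0377 abs [0.6122 0.3114]
68.8 x -0.0243 y 0.0427 abs [0.6172 0.3137]
70.0 x -0.0264 y 0.0477 abs [0.6222 0.3158]
71.2 x -0.0285 y 0.0527 abs [0.6273 0.3179]
72.5 x -0.0304 y 0.0578 abs [0.6324 0.3198]
73.8 x -0.0323 y 0.0630 abs [0.6375 0.3217]
75.0 x -0.0340 y 0.0681 abs [0.6427 0.3234]
76.2 x -0.0356 y 0.0734 abs [0.6479 0.325 ]
77.5 x -0.0371 y 0.0786 abs [0.6532 0.3265]
78.8 x -0.0385 y 0.0839 abs [0.6585 0.3279]
80.0 x -0.0397 y 0.0892 abs [0.6638 0.3291]
```

View pics/d11.png

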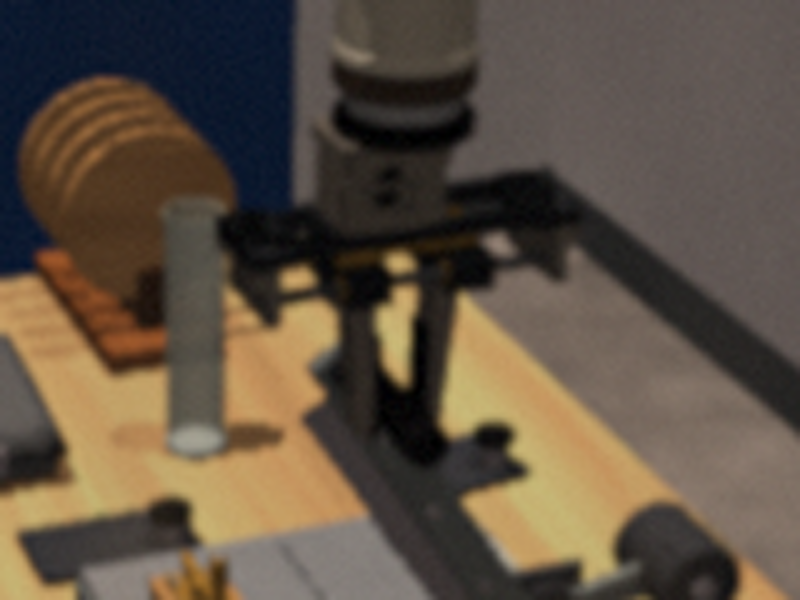

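Emit:
jog_arm --moves '[[[-0.0035,0.0045,0],[0,0,0],0.02],[[-0.0065,0.009,0],[0,0,0],0.02],[[-0.0095,0.0135,0],[0,0,0],0.02],[[-0.0095,0.0135,0],[0,0,0],0.02]]'

```text
t: 15.62
tool_pos: [0.5893, -0.0606, 0.2865]
tcp_rot: [0.501, 0.499, -0.5, 0.5]
force: [-0.3, -1.2, 1.8]
width: 0.271
```

```bash
cat > st.py <<'E'
from h import *
o=get_obs();p=o["tool_pos"];f=o["force"]
# angle from measured x via grip centre
from arc import g
ths=np.linspace(0,85,8501);xs=np.array([g(t)[0] for t in ths]);th=np.interp(p[0],xs[300:],ths[300:]);a=np.radians(th)
print(o["t"],p,f,o["width"],"th %.1f Ftan %.1f Frad(out) %.1f"%(th,f[0]*np.sin(a)+f[2]*np.cos(a),-f[0]*np.cos(a)+f[2]*np.sin(a)),"grip-tcp z %.4f"%(g(th)[1]-p[2]))
E
python3 st.py
```

```text
15.625 [ 0.5893 -0.0606  0.2865] [-0.3349 -1.2176  1.7736] 0.2711916672594914 th 61.5 Ftan 0.6 Frad(out) 1.7 grip-tcp z 0.0126
```

Emit:
jog_arm --moves '[[[-0.0015,0.0024,0],[0,0,0],0.02],[[-0.003,0.0048,0],[0,0,0],0.02],[[-0.0045,0.0072,0],[0,0,0],0.02]]'

```text
t: 16.0
tool_pos: [0.5958, -0.0606, 0.2907]
tcp_rot: [-0.501, -0.5, 0.501, -0.499]
force: [-0.6, -2.5, 2.6]
width: 0.272
```

```bash
python3 st.py
```

```text
16.0 [ 0.5958 -0.0606  0.2907] [-0.6223 -2.4649  2.609 ] 0.2715228607579685 th 63.3 Ftan 0.6 Frad(out) 2.6 grip-tcp z 0.0122
```

Emit:
jog_arm --moves '[[[-0.0013,0.0022,0],[0,0,0],0.02],[[-0.0026,0.0045,0],[0,0,0],0.02],[[-0.0026,0.0045,0],[0,0,0],0.02]]'

```text
t: 16.38
tool_pos: [0.6006, -0.0607, 0.2934]
tcp_rot: [0.501, 0.499, -0.5, 0.5]
force: [-0.1, -1.0, -0.1]
width: 0.272
```

```bash
python3 st.py
```

```text
16.375 [ 0.6006 -0.0607  0.2934] [-0.0972 -1.0273 -0.1125] 0.27185459985781973 th 64.5 Ftan -0.1 Frad(out) -0.1 grip-tcp z 0.0121
```

Emit:
jog_arm --moves '[[[-0.0012,0.0022,0],[0,0,0],0.02],[[-0.0024,0.0045,0],[0,0,0],0.02],[[-0.0024,0.0045,0],[0,0,0],0.02]]'

```text
t: 16.75
tool_pos: [0.6051, -0.0606, 0.2959]
tcp_rot: [0.501, 0.499, -0.5, 0.5]
force: [1.3, 0.0, 0.5]
width: 0.273
```

```bash
python3 st.py
python3 - <<'E'
from h import *
s=camera("scene");crop(s,210,180,350,300,5,"pics/s12.png")
s=camera("side");crop(s,330,140,450,230,6,"pics/d12.png")
E
```

```text
16.75 [ 0.6051 -0.0606  0.2959] [1.3104 0.0053 0.5374] 0.2733619439832307 th 65.7 Ftan 1.4 Frad(out) -0.0 grip-tcp z 0.0120
```

View pics/d12.png

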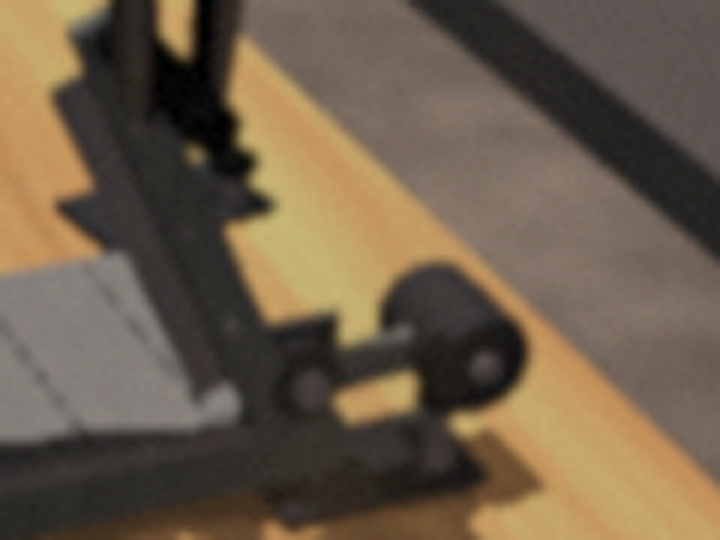

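View pics/s12.png

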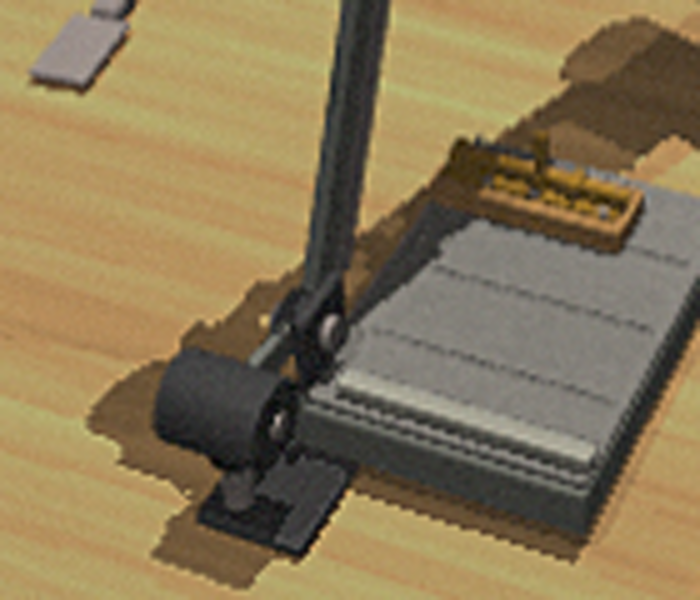

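The counterweight hangs almost on the buffer, at scene-crop (235,465). Ftan is still about +1 N, so it isn't bearing yet. I go on in small steps.

Emit:
jog_arm --moves '[[[-0.0007,0.0014,0],[0,0,0],0.02],[[-0.0013,0.0028,0],[0,0,0],0.02],[[-0.0013,0.0028,0],[0,0,0],0.02]]'

```text
t: 17.23
tool_pos: [0.6077, -0.0606, 0.2971]
tcp_rot: [0.501, 0.499, -0.5, 0.5]
force: [0.6, -0.7, 0.3]
width: 0.274
```

```bash
python3 st.py
```

```text
17.225 [ 0.6077 -0.0606  0.2971] [ 0.5991 -0.6938  0.2888] 0.2743697834358801 th 66.4 Ftan 0.7 Frad(out) 0.0 grip-tcp z 0.0121
```

Emit:
jog_arm --moves '[[[-0.0006,0.0014,0],[0,0,0],0.02],[[-0.0012,0.0028,0],[0,0,0],0.02],[[-0.0012,0.0028,0],[0,0,0],0.02]]'

```text
t: 17.6
tool_pos: [0.6085, -0.0606, 0.2975]
tcp_rot: [-0.499, -0.501, 0.502, -0.498]
force: [-7.3, -1.0, 1.0]
width: 0.278
```

```bash
python3 st.py
```

```text
17.6 [ 0.6085 -0.0606  0.2975] [-7.332  -0.9688  1.0395] 0.27845290673785483 th 66.5 Ftan -6.3 Frad(out) 3.9 grip-tcp z 0.0121
```

Ftan jumped to −6 N over 0.8 mm, so it is on the buffer. I ease to a light press and hold.

Emit:
jog_arm --moves '[[[0.0002,-0.0006,0],[0,0,0],0.02],[[0.0002,-0.0006,0],[0,0,0],0.02],[[0.0002,-0.0006,0],[0,0,0],0.02],[[0.0002,-0.0006,0],[0,0,0],0.02]]'

```text
t: 18.1
tool_pos: [0.6084, -0.0606, 0.2974]
tcp_rot: [-0.5, -0.501, 0.501, -0.498]
force: [-5.3, -1.5, 0.1]
width: 0.277
```

```bash
python3 st.py
python3 - <<'E'
from h import *
s=camera("scene");crop(s,210,180,350,300,5,"pics/s13.png")
s=camera("side");crop(s,330,140,450,230,6,"pics/d13.png")
E
```

```text
18.1 [ 0.6084 -0.0606  0.2974] [-5.2685 -1.5057  0.0559] 0.27728420641405777 th 66.5 Ftan -4.8 Frad(out) 2.2 grip-tcp z 0.0121
```

View pics/s13.png

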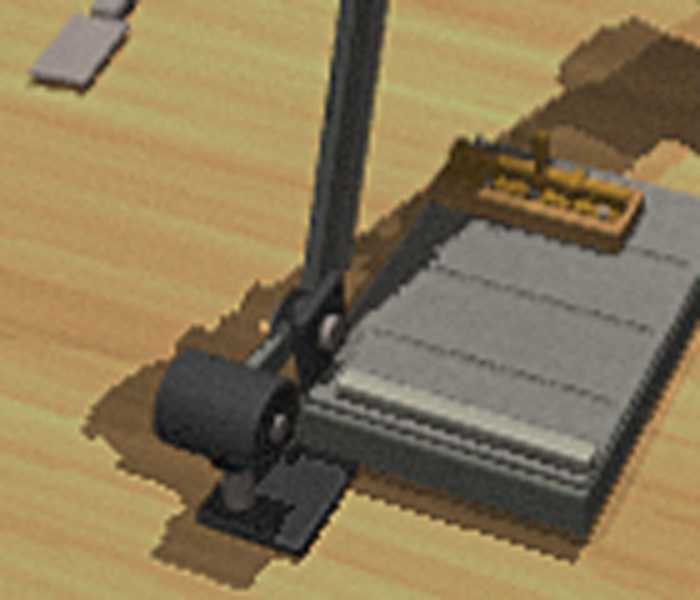

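View pics/d13.png

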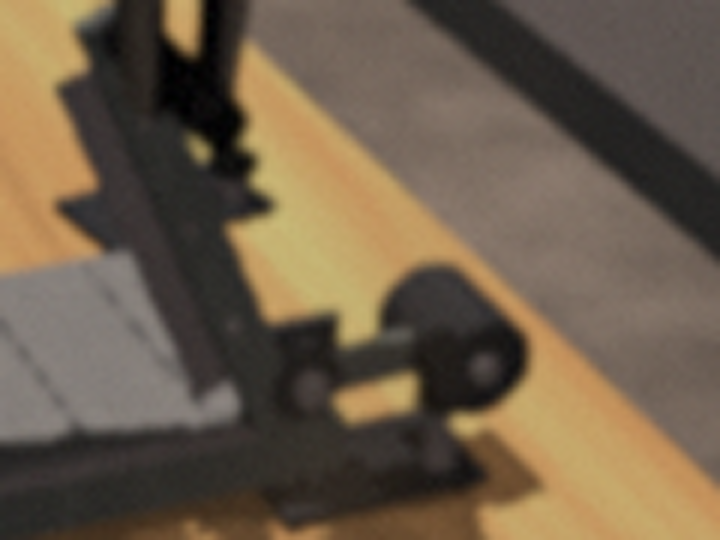

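The counterweight rests on the buffer head and the tool force is steady at about −5 N tangential. I release gently, then check.

Emit:
jog_arm --moves '[[[0.0001,-0.0004,0],[0,0,0],0.024],[[0.0001,-0.0004,0],[0,0,0],0.027],[[0.0001,-0.0004,0],[0,0,0],0.03],[[0.0001,-0.0004,0],[0,0,0],0.035],[[0.0001,-0.0004,0],[0,0,0],0.042],[[0.0001,-0.0004,0],[0,0,0],0.05]]'

```text
t: 18.95
tool_pos: [0.6095, -0.0606, 0.298]
tcp_rot: [0.501, 0.499, -0.5, 0.5]
force: [0.3, 0.3, -0.1]
width: 0.532
```

```bash
python3 st.py
python3 - <<'E'
from h import *
c=camera("wrist");cv2.imwrite("pics/w14.png",c["img"][:,:,::-1])
E
```

```text
18.95 [ 0.6095 -0.0606  0.298 ] [ 0.3003  0.2696 -0.0511] 0.531919690139005 th 66.8 Ftan 0.3 Frad(out) -0.2 grip-tcp z 0.0121
```

View pics/w14.png

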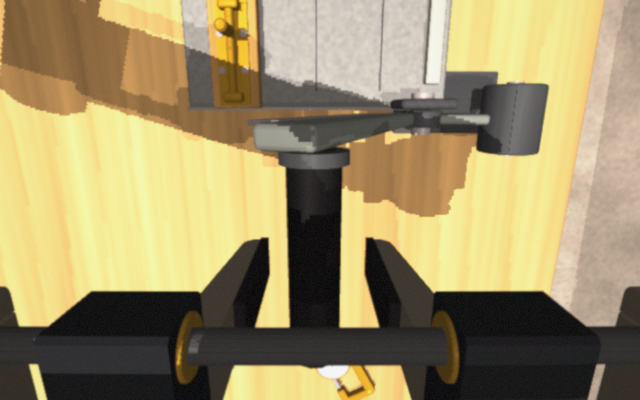

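The fingers are clear on both sides (grip columns 287–340, fingers at 268 and 366) and the arm is still standing. I retreat straight up.

Emit:
jog_arm --moves '[[[0,0,0],[0,0,0],0.07],[[-0.015,0,0],[0,0,0],0.07],[[-0.035,0,0],[0,0,0],0.07],[[-0.06,0,0],[0,0,0],0.07],[[-0.08,0,0],[0,0,0],0.07],[[-0.09,0,0],[0,0,0],0.07],[[-0.09,0,0],[0,0,0],0.07],[[-0.09,0,0],[0,0,0],0.07]]'

```text
t: 20.0
tool_pos: [0.6091, -0.0606, 0.3869]
tcp_rot: [-0.5, -0.5, 0.501, -0.499]
force: [-0.3, 0.1, -0.5]
width: 0.764
```

```bash
python3 st.py
python3 - <<'E'
from h import *
c=camera("wrist");crop(c,150,0,600,300,1.5,"pics/w15.png")
s=camera("scene");cv2.imwrite("pics/s15.png",s["img"][:,:,::-1])
E
```

```text
20.0 [ 0.6091 -0.0606  0.3869] [-0.2573  0.1169 -0.5064] 0.7644668090812249 th 66.7 Ftan -0.4 Frad(out) -0.4 grip-tcp z -0.0771
```

View pics/w15.png

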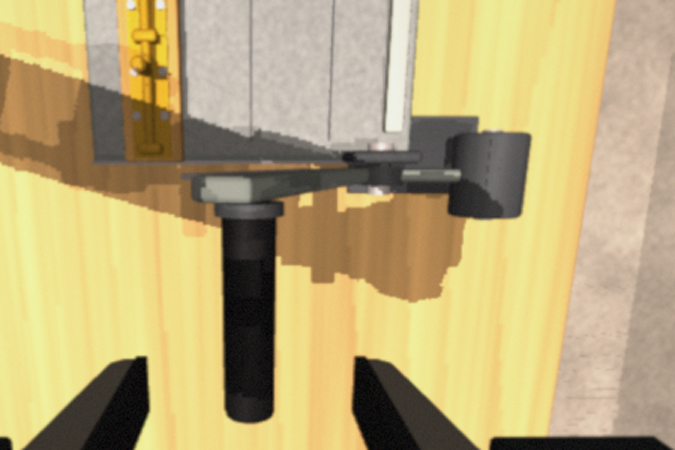

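View pics/s15.png

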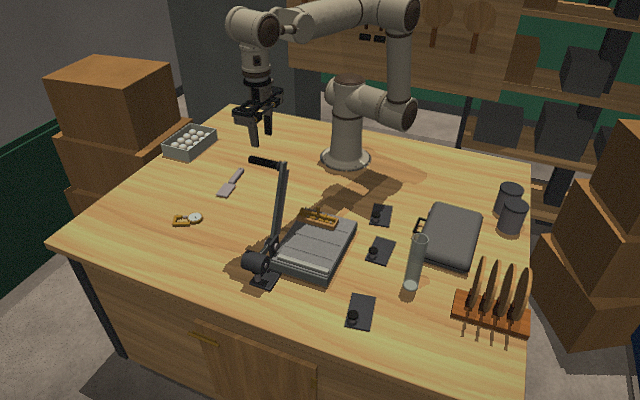

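The arm stands open on the buffer with nothing holding it. The bolt is back, the scraper, gauge, tube and case are where they were, and the gripper hangs clear above the grip. I hand the job in.

```bash
python3 -c "
from rig import job_done
print(job_done())"
```

```text
the job is handed in; nothing more can be done
None
```

The shear is open and standing by itself. I drew the bolt about 33 mm until it met its stop at about 11 N, so it was at or near fully back. I then lifted the arm by its grip over the balance point to about 66.5°, where I felt the buffer. I held it there at about 5–6 N for half a second before letting go. The job was handed in at about 20 s of the 64 s.

**Last checks:**
- **Arm:** it still stood open after I let go and moved 90 mm clear. In the pictures its counterweight sits on the right-most bracket's buffer.
- **Robot:** the tool force was about 0, so it touches nothing.
- **Other things:** the scraper, gauge, ball tube and paddle case look unmoved.

**What went less well or wasn't checked:**
- **Sideways force:** it reached about 15 N on the tool during the lift, because the grip rolled down between the pads. I corrected the path and it died away.
- **Gripper turn:** I first turned it the wrong way before gripping the arm. That cost about 2 s and touched nothing.
- **Not measured directly:** the force on the buffer and the bolt's exact travel. I judged both from the tool force, the tool position and the pictures.

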